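# Sweep loose keystone jacks into the parts pan

## Task

Clear the service mat: with the closed fingertips, gently sweep all three loose keystone jack modules across the mat and well inside the three-walled parts pan through its open side. Slide them only: do not pinch them, press hard on them, or lift them off the mat, and leave the jar and everything else on the bench where it stands.

Things in the scene. Friction and masses are not known exactly. Their poses are not given: they have to be found in the camera images.
- pan: Bare aluminium parts pan fixed on the mat, left: three walls 30 mm high, 4 mm thick round a floor 110 mm deep (x) by 200 mm wide (y) inside, level with the mat, no lip. Origin: floor centre at mat level. Its -x side is open and faces roughly the robot's right (-y), up to 0.3 rad off; back wall at +x.
- pan_mouth (a point): Middle of the pan's open side at mat level, axes as the pan: x points into the pan, y along the opening (which reaches 100 mm to either side).
- jack1: Keystone jack module, a small white and grey plastic block 32 x 18 x 20 mm (x, y, z) with a black socket in one end, about 18 g, loose on the mat. Origin at its centre, 10 mm above the mat when flat; x is its long axis. The fixed rubber mat's top is at z = 0.002 m. All three jacks are alike.
- jack2: Keystone jack module, a small white and grey plastic block 32 x 18 x 20 mm (x, y, z) with a black socket in one end, about 18 g, loose on the mat. Origin at its centre, 10 mm above the mat when flat; x is its long axis. The fixed rubber mat's top is at z = 0.002 m.
- jack3: Keystone jack module, a small white and grey plastic block 32 x 18 x 20 mm (x, y, z) with a black socket in one end, about 18 g, loose on the mat. Origin at its centre, 10 mm above the mat when flat; x is its long axis. The fixed rubber mat's top is at z = 0.002 m.
- jar: Small closed round jar, 36 mm diameter, 42 mm high, grey with a steel lid, standing on the mat among the jacks; not to be disturbed. Origin at the centre of its underside.
- tape: Roll of grey electrical tape lying flat on the mat, 60 mm diameter, 19 mm high; not to be disturbed. Origin at the centre of its underside.
- adapter: White power adapter block 42 x 72 x 30 mm (x, y, z), with an 18 mm plug stub at +y, on the far edge of the mat; not to be disturbed. Origin at the centre of its underside.
- screwdriver: Screwdriver with grey handle, 190 mm long, lying on the bench beyond the mat; not to be disturbed. Origin under its middle, x along the tool.
- mug: White mug, 80 mm diameter, 90 mm high, on the bench at the robot's right, handle at its +y; not to be disturbed. Origin at the centre of its underside.
- tester: Grey cable tester 120 x 62 x 26 mm lying on the bench at the left, behind the pan; not to be disturbed. Origin at the centre of its underside.

How it is judged:
At the end, for the whole second after the job is handed in: The centre of each of the three jacks is inside the pan, more than 20 mm in from its open side, low on the floor (centre below 26 mm) and at rest; the jar, tape, adapter, screwdriver, mug and tester are within 20 mm of where they started (x of jack1 in the frame of pan_mouth between 0.02 and 0.11 m and y of jack1 in the frame of pan_mouth between -0.1 and 0.1 m and height (world z) of each of jack1, jack2, jack3 below 0.026 m and linear speed of each of jack1, jack2, jack3 below 0.02 m/s and x of jack2 in the frame of pan_mouth between 0.02 and 0.11 m and y of jack2 in the frame of pan_mouth between -0.1 and 0.1 m and x of jack3 in the frame of pan_mouth between 0.02 and 0.11 m and y of jack3 in the frame of pan_mouth between -0.1 and 0.1 m and distance of each of jar, tape, adapter, screwdriver, mug, tester from where it was at the start of the episode below 0.02 m); the robot touches nothing.
It fails at once if a jack was lifted off the mat (centre above 26 mm) (height (world z) of any of jack1, jack2, jack3 above 0.026 m).
It fails at once if a jack was pinched or pressed hard (more than 15 N from the fingers) (contact force between the fingers and jack1 above 15 N or contact force between the fingers and jack2 above 15 N or contact force between the fingers and jack3 above 15 N).
It fails at once if a jack was flicked (faster than 0.6 m/s) (linear speed of any of jack1, jack2, jack3 above 0.6 m/s).
It fails at once if the jar or another thing on the bench was moved by more than 20 mm (distance of any of jar, tape, adapter, screwdriver, mug, tester from where it was at the start of the episode above 0.02 m).
It also fails if it takes over 72 s, if anything falls off the work surface, if the arm or the gripper's body presses on something with over 40 N, if the wrist force passes 120 N, or if a joint passes its speed limit or range.

## Robot

A 6-joint arm with a two-finger parallel gripper is mounted at the origin on the work surface. World frame = base frame: x ahead of the robot, y to its left, z up, the work surface at z = 0. Lengths are in m, angles in rad, forces in N, time in s.
With the tool pointing down it reaches from about 0.35 to 0.775 m from the base axis. Payload 7.3 kg.
Tool frame: the origin (TCP) lies between the finger pads; the fingertips stand 14 mm ahead of it and the grasp point (between the pads) lies 5 mm behind it; z points along the fingers, y is the line along which they close (so a half turn about z gives the same grasp; the last joint's range is limited). The gripper opens to 92 mm and grips with 3 to 60 N. Pads are 19 mm wide; open, the fingers measure 130 mm over their backs; the gripper's body (75 mm by 190 mm) begins 47 mm behind the grasp point.
Start: joints at [0.984, 0.342, 1.524, -0, 1.275, -0.146], TCP at [0.224, 0.475, 0.207] pointing down, gripper open.
Joint ranges: [-2.53, 2.53], [-0.77, 2.02], [0.04, 2.7], [-1, 4.14], [0.28, 2.66], [-3.11, 3.11]. Speed limits (rad/s): [2.57, 2.57, 3.14, 3.14, 3.14, 3.14].

## Interface

Orientations are given as [roll, pitch, yaw] about the fixed x, y, z axes, in that order (R = Rz(yaw) Ry(pitch) Rx(roll)).
In Python, from cell import robot, eyes gives the robot as it stands. The module is installed in compiled form; this text tells all that it offers.
- The arm moves only by the shell command python3 -m handwheel 'ROWS' [FORCE]. ROWS is JSON, one flat list of numbers, 5 for each row, row after row: the shift along the world's x, y, z in mm, then the turn about the world's z in rad, then the opening, from 0 (shut) to 1 (fully open). In form: [x, y, z, spin, jaw, x, y, z, spin, jaw, ...]. A call has 1 to 8 rows; each row shifts and turns the commanded pose from where the row before left it; what a row does not reach is not made up. A row lasts 1/10 s, in which the tool goes at most 50 mm and 8.59 degrees, less where a joint would pass 70% of its speed; a pose out of reach is approached as far as the arm can. A call with a gripper value outside its range is refused whole. The fingers move at their own pace and stop on an object; FORCE is the grip in N (left out, the last holds). Time passes only in rows, so rows that do not move let the fingers close. It gives the time, the measured TCP pose, the force, the opening and the grip force at its end, in the units of the state.
- robot.observe(): the state, without advancing time (a new reading comes with each control period).
- eyes.read_camera(name): name is "scene" or "side" or "wrist"; returns (picture, depth): 420x560x3 uint8, blue, green, red; 420x560 float32, m along the optical axis (not along the pixel's ray), 0 where there is no reading.
- eyes.calibration(name): a dict with "fx", "fy", "cx", "cy" (pixels), "dist_coeffs" ([k1, k2, p1, p2, k3] as OpenCV has them; the pictures are not rectified), "world_to_cam" (4x4, takes a point from world to camera coordinates). Camera axes: x right, y down, z forward; pixel columns grow to the right and rows downward; lengths in m; the calibration is good to about 2 mm. A picture is of the moment at which its call begins: read the wrist's pose just before it. calibration takes no time and is no camera call; for the wrist camera it gives the pose at the moment of the call.
- robot.hand_in(): hands the job in; it is judged then, once.
The state is a dict: "time": time; "qpos": joint angles; "qvel": joint speeds; "joint_efforts": joint torques, N m; "tool_pos": TCP position; "tool_rot": TCP orientation; "contact_force": force on the tool from outside, world axes, zero at the start; "torque": the same for the moment, N m; "opening": finger opening in m; "grip_force": force on a finger pad.
Only numpy, scipy, OpenCV 4.12 (cv2) and the standard library are available. Lean on these libraries where they do the work, as an engineer would, in place of code of your own. Each camera call takes 0.05 s, during which the arm holds its last target. There are 200 camera calls.

## Working session

There is one attempt and no reset: what is moved stays moved. The work goes in short steps, Python scripts to look and compute and a shell command to move; the robot and the scene stay as the last step left them, time stands still between calls to the robot, and variables do not carry over. Pictures are saved under pics/ and viewed, at most 10 in all, crops included, and the job is handed in when it is done.

```bash
mkdir -p pics
cat > h.py <<'E'
import numpy as np, cv2
from cell import robot, eyes
def snap(n,f):
    p,d=eyes.read_camera(n); cv2.imwrite(f'pics/{f}.png',p); np.save(f'pics/{f}.npy',d); return p,d
def ray(n,u,v,z):
    c=eyes.calibration(n); K=np.array([[c['fx'],0,c['cx']],[0,c['fy'],c['cy']],[0,0,1.]])
    a=cv2.undistortPoints(np.array([[[u,v]]],float),K,np.array(c['dist_coeffs'],float))[0,0]
    T=np.linalg.inv(np.array(c['world_to_cam'])); o=T[:3,3]; r=T[:3,:3]@np.array([a[0],a[1],1])
    return o+r*(z-o[2])/r[2]
def topdown(n,p,z,x0,x1,y0,y1,s):
    # rectified view: up = +x, left = +y, s px/m
    c=eyes.calibration(n); K=np.array([[c['fx'],0,c['cx']],[0,c['fy'],c['cy']],[0,0,1.]])
    W,H=int((y1-y0)*s),int((x1-x0)*s); jj,ii=np.meshgrid(np.arange(W),np.arange(H))
    P=np.stack([x1-ii/s,y1-jj/s,np.full(ii.shape,z)],-1).reshape(-1,3)
    M=np.array(c['world_to_cam']); q,_=cv2.projectPoints(P,cv2.Rodrigues(M[:3,:3])[0],M[:3,3],K,np.array(c['dist_coeffs'],float))
    m=q.reshape(H,W,2).astype(np.float32); return cv2.remap(p,m[...,0],m[...,1],cv2.INTER_LINEAR)
E
python3 - <<'E'
from h import *
s=robot.observe(); print(s['time'],s['tool_pos'],s['tool_rot'],s['opening'])
for n in('scene','side'):
    snap(n,n+'0'); T=np.linalg.inv(np.array(eyes.calibration(n)['world_to_cam'])); print(n,T[:3,3],T[:3,2])
E
```

```text
0.0 [0.22374622 0.47445218 0.2064579 ] [-3.14010935e+00 -2.09147988e-04  2.70077112e+00] 0.09151318175525845
scene [1.4535052  0.24645034 0.65805341] [-0.80066397 -0.20594117 -0.56260594]
side [ 0.24253511 -0.75716039  0.60480192] [ 0.35666706  0.75800289 -0.54609543]
```

View pics/scene0.png

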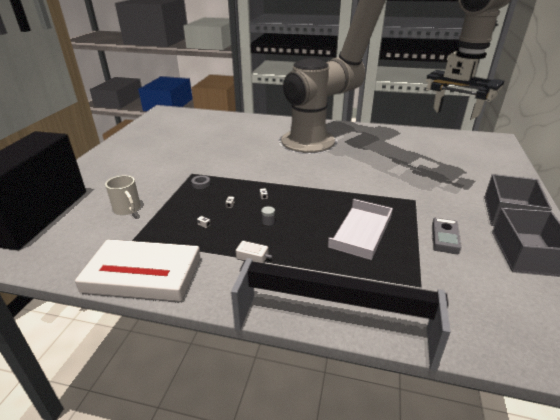

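View pics/side0.png

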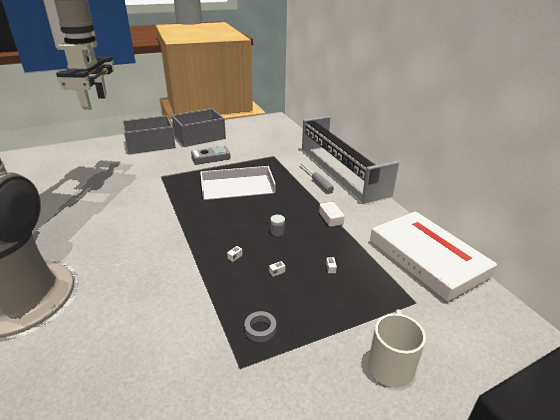

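The scene view shows jacks at (264,193), (230,201) and (203,221), the jar at (268,215) and the pan at about (362,230). In the side view the jacks are at (235,254), (277,268) and (331,265). I'll rectify both views to top-down.

Run:
```python
from h import *
P=[]
for n in('side','scene'):
    t=topdown(n,cv2.imread(f'pics/{n}0.png'),0.022,0.25,0.80,-0.35,0.40,1060)
    for k in range(1,11):
        y=0.40-0.075*0-(k*0.05); j=int((0.40-(0.4-k*0.05*1))*1060)
    for yy in np.arange(-.3,.4,.1):
        j=int((.4-yy)*1060); cv2.line(t,(j,0),(j,6),(0,255,255),1); cv2.putText(t,f'{yy:.1f}',(j-10,18),0,.4,(0,255,255),1)
    for xx in np.arange(.3,.8,.1):
        i=int((.8-xx)*1060); cv2.putText(t,f'-{xx:.1f}',(0,i+4),0,.4,(0,255,255),1)
    cv2.imwrite(f'pics/top_{n}.png',t); print(t.shape)
# depth blobs above mat
for n in('side','scene'):
    d=np.load(f'pics/{n}0.npy'); c=eyes.calibration(n); K=np.array([[c['fx'],0,c['cx']],[0,c['fy'],c['cy']],[0,0,1.]])
    jj,ii=np.meshgrid(np.arange(560.),np.arange(420.))
    a=cv2.undistortPoints(np.stack([jj,ii],-1).reshape(-1,1,2),K,np.array(c['dist_coeffs'],float)).reshape(420,560,2)
    X=np.dstack([a*d[...,None],d]); T=np.linalg.inv(np.array(c['world_to_cam'])); X=X@T[:3,:3].T+T[:3,3]
    m=(d>0)&(X[...,2]>.012)&(X[...,2]<.12)&(X[...,0]>.25)&(X[...,0]<.85)&(abs(X[...,1])<.5)
    N,L=cv2.connectedComponents(m.astype(np.uint8))
    for k in range(1,N):
        q=X[L==k]
        if len(q)>25:
            h=q[:,2].max(); t=q[q[:,2]>h-.006]; print(n,len(q),'top',t.mean(0).round(3),'min',q.min(0).round(3),'max',q.max(0).round(3))
```

```text
(583, 795, 3)
(583, 795, 3)
side 407 top [0.537 0.463 0.026] min [0.478 0.429 0.012] max [0.598 0.497 0.031]
side 194 top [0.793 0.151 0.024] min [0.781 0.105 0.012] max [0.805 0.298 0.027]
side 516 top [0.568 0.28  0.03 ] min [0.445 0.169 0.012] max [0.671 0.325 0.034]
side 378 top [ 0.728 -0.012  0.031] min [ 0.706 -0.047  0.012] max [0.751 0.028 0.034]
side 242 top [ 0.575 -0.012  0.043] min [ 0.557 -0.029  0.012] max [0.592 0.008 0.045]
side 3292 top [ 0.814 -0.251  0.044] min [ 0.766 -0.37   0.012] max [ 0.85  -0.125  0.047]
side 113 top [ 0.446 -0.061  0.021] min [ 0.429 -0.075  0.012] max [ 0.463 -0.047  0.024]
side 113 top [ 0.629 -0.183  0.021] min [ 0.617 -0.199  0.012] max [ 0.643 -0.164  0.024]
side 127 top [ 0.514 -0.146  0.021] min [ 0.499 -0.156  0.012] max [ 0.53  -0.134  0.024]
side 515 top [ 0.422 -0.281  0.02 ] min [ 0.393 -0.31   0.012] max [ 0.452 -0.249  0.023]
side 2968 top [ 0.598 -0.445  0.088] min [ 0.559 -0.483  0.012] max [ 0.643 -0.388  0.091]
scene 966 top [ 0.604 -0.436  0.089] min [ 0.562 -0.479  0.012] max [ 0.652 -0.377  0.092]
scene 141 top [ 0.428 -0.275  0.021] min [ 0.394 -0.304  0.012] max [ 0.457 -0.246  0.024]
scene 51 top [ 0.451 -0.054  0.022] min [ 0.435 -0.068  0.013] max [ 0.467 -0.04   0.025]
scene 56 top [ 0.52  -0.141  0.022] min [ 0.502 -0.152  0.012] max [ 0.536 -0.132  0.025]
scene 716 top [0.58  0.268 0.032] min [0.444 0.176 0.012] max [0.675 0.331 0.035]
scene 189 top [ 0.579 -0.004  0.044] min [ 0.562 -0.022  0.012] max [0.595 0.014 0.048]
scene 78 top [ 0.633 -0.179  0.022] min [ 0.618 -0.197  0.012] max [ 0.646 -0.161  0.024]
scene 800 top [0.546 0.468 0.027] min [0.481 0.435 0.012] max [0.604 0.5   0.031]
scene 1903 top [ 0.817 -0.232  0.045] min [ 0.77  -0.364  0.012] max [ 0.85  -0.119  0.049]
scene 516 top [ 0.733 -0.004  0.032] min [ 0.708 -0.044  0.012] max [0.758 0.047 0.036]
```

View pics/top_side.png

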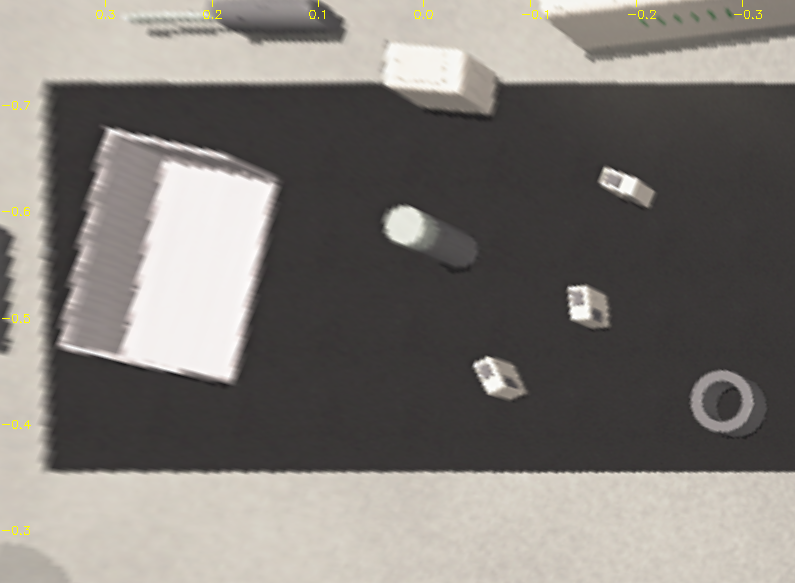

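View pics/top_scene.png

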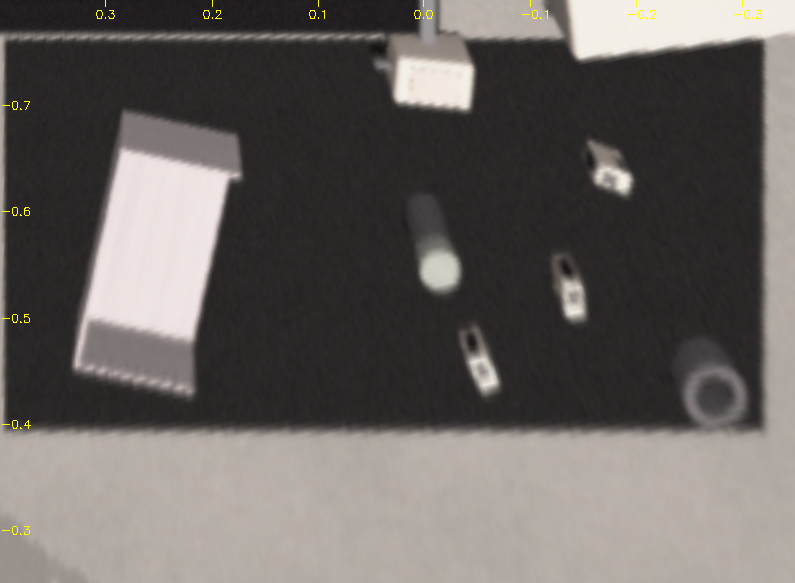

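Positions from the two views agree within about 10 mm:

| Item | x (m) | y (m) | Notes |
|---|---|---|---|
| Jack A | 0.449 | -0.058 | |
| Jack B | 0.517 | -0.144 | |
| Jack C | 0.631 | -0.181 | |
| Jar | 0.577 | -0.008 | |
| Pan mouth (middle) | 0.548 | 0.19 | pan x axis about (0.2, 0.98), back wall at y of about 0.30 |

First I'll move behind A, with the closed fingers' broad face across a heading of 1.40 rad.

```bash
python3 -m handwheel '[16,-42,0,-0.093,0,16,-42,0,-0.093,0,16,-42,0,-0.093,0,16,-42,0,-0.093,0,16,-42,0,-0.093,0,16,-42,0,-0.093,0,16,-42,0,-0.093,0]'; python3 -m handwheel '[15,-41,0,-0.093,0,15,-41,0,-0.093,0,15,-41,0,-0.093,0,15,-41,0,-0.093,0,15,-41,0,-0.093,0,15,-41,0,-0.093,0,15,-41,0,-0.093,0,0,0,0,0,0]'
python3 - <<'E'
from h import *
s=robot.observe(); print(s['tool_pos'],s['tool_rot'],s['opening'],s['contact_force'])
p,d=snap('wrist','w0'); c=eyes.calibration('wrist'); T=np.linalg.inv(np.array(c['world_to_cam'])); print(T)
t=topdown('wrist',p,.022,.3,.8,-.3,.3,1200); cv2.imwrite('pics/w0top.png',t)
K=np.array([[c['fx'],0,c['cx']],[0,c['fy'],c['cy']],[0,0,1.]])
jj,ii=np.meshgrid(np.arange(560.),np.arange(420.))
a=cv2.undistortPoints(np.stack([jj,ii],-1).reshape(-1,1,2),K,np.array(c['dist_coeffs'],float)).reshape(420,560,2)
X=np.dstack([a*d[...,None],d])@T[:3,:3].T+T[:3,3]
m=(d>0)&(X[...,2]>.012)&(X[...,2]<.06); N,L=cv2.connectedComponents(m.astype(np.uint8))
for k in range(1,N):
    q=X[L==k]
    if len(q)>60: print(len(q),q.mean(0).round(3),q.min(0).round(3),q.max(0).round(3))
E
```

```text
time: 0.8
tool_pos: [0.336, 0.1791, 0.207]
tool_rot: [-3.142, 0.0, 2.046]
contact_force: [2.5, -0.1, -0.2]
opening: 0.0404
grip_force: 0.0
time: 1.6
tool_pos: [0.4422, -0.1104, 0.2066]
tool_rot: [3.141, 0.001, 1.392]
contact_force: [-0.2, 1.3, -0.3]
opening: 0.0003
grip_force: 0.0
[ 0.4422398  -0.11043806  0.20662372] [3.14095992e+00 1.26610847e-03 1.39191063e+00] 0.0003490921128558127 [-0.15095612  1.3282914  -0.2689022 ]
[[ 0.9845702  -0.16857501 -0.04694665  0.45271829]
 [-0.17498567 -0.95035501 -0.25730403 -0.0393204 ]
 [-0.00124096  0.26154887 -0.96518944  0.38395812]
 [ 0.          0.          0.          1.        ]]
3689 [ 0.722 -0.003  0.029] [ 0.703 -0.042  0.012] [0.751 0.039 0.035]
1318 [ 0.57  -0.005  0.04 ] [ 0.555 -0.022  0.012] [0.591 0.013 0.046]
452 [ 0.445 -0.055  0.022] [ 0.427 -0.069  0.016] [ 0.462 -0.041  0.025]
649 [ 0.77  -0.171  0.018] [ 0.762 -0.238  0.012] [ 0.779 -0.125  0.027]
454 [ 0.513 -0.138  0.021] [ 0.497 -0.149  0.012] [ 0.531 -0.129  0.024]
479 [ 0.627 -0.175  0.02 ] [ 0.615 -0.194  0.012] [ 0.64  -0.159  0.024]
187 [ 0.564 -0.425  0.051] [ 0.559 -0.455  0.022] [ 0.577 -0.406  0.06 ]
164 [ 0.624 -0.462  0.045] [ 0.604 -0.474  0.033] [ 0.635 -0.445  0.06 ]
```

The wrist view refines these to A (0.446, -0.056), B (0.514, -0.139), C (0.628, -0.177) and jar (0.574, -0.004). Now I'll descend and start pushing A.

```bash
python3 -m handwheel '[-6,0,-45,0,0,0,0,-45,0,0,0,0,-45,0,0,0,0,-30,0,0,0,0,-19,0,0,0,0,0,0,0]'
python3 -m handwheel '[1,8,0,0,0,1,8,0,0,0,2,8,0,0,0,1,8,0,0,0,1,8,0,0,0,2,10,0,0,0,2,12,0,0,0,2,12,0,0,0]'
python3 -m handwheel '[2,14,0,0,0,3,14,0,0,0,2,14,0,0,0,3,14,0,0,0,2,14,0,0,0,2,12,0,0,0,2,8,0,0,0,0,0,0,0,0]'
cat > f.py <<'E'
from h import *
import sys
n,f=sys.argv[1:3]
s=robot.observe(); print(round(s['time'],2),s['tool_pos'].round(4) if hasattr(s['tool_pos'],'round') else s['tool_pos'])
p,d=snap(n,f); c=eyes.calibration(n); T=np.linalg.inv(np.array(c['world_to_cam']))
K=np.array([[c['fx'],0,c['cx']],[0,c['fy'],c['cy']],[0,0,1.]])
jj,ii=np.meshgrid(np.arange(560.),np.arange(420.))
a=cv2.undistortPoints(np.stack([jj,ii],-1).reshape(-1,1,2),K,np.array(c['dist_coeffs'],float)).reshape(420,560,2)
X=np.dstack([a*d[...,None],d])@T[:3,:3].T+T[:3,3]
m=(d>0)&(X[...,2]>.014)&(X[...,2]<.06)&(X[...,0]>.38)&(X[...,0]<.77)&(abs(X[...,1])<.34); N,L=cv2.connectedComponents(m.astype(np.uint8))
for k in range(1,N):
    q=X[L==k]
    if len(q)>20:
        q2=q[q[:,2]>q[:,2].max()-.006]; print(len(q),q2.mean(0).round(3),q.min(0).round(3),q.max(0).round(3))
E
python3 f.py side s1; python3 f.py wrist w1
```

```text
time: 2.25
tool_pos: [0.4327, -0.1042, 0.0211]
tool_rot: [-3.136, -0.002, 1.401]
contact_force: [0.1, 0.9, 0.4]
opening: 0.0003
grip_force: 0.0
time: 3.05
tool_pos: [0.4471, -0.0311, 0.0231]
tool_rot: [3.142, -0.0, 1.399]
contact_force: [-0.3, 0.6, -0.7]
opening: 0.0002
grip_force: 0.0
time: 3.85
tool_pos: [0.4632, 0.0588, 0.0231]
tool_rot: [3.141, -0.0, 1.4]
contact_force: [-0.1, 0.3, 0.5]
opening: 0.0005
grip_force: 0.0
3.85 [0.4632 0.0588 0.0231]
106 [0.657 0.243 0.031] [0.644 0.168 0.014] [0.671 0.289 0.034]
24 [0.581 0.3   0.03 ] [0.558 0.294 0.028] [0.607 0.306 0.033]
361 [ 0.728 -0.012  0.031] [ 0.706 -0.049  0.014] [0.752 0.029 0.034]
61 [0.461 0.047 0.057] [0.445 0.043 0.042] [0.479 0.053 0.059]
232 [ 0.575 -0.011  0.043] [ 0.557 -0.029  0.014] [0.593 0.01  0.046]
92 [ 0.768 -0.15   0.041] [ 0.765 -0.169  0.014] [ 0.77  -0.132  0.044]
104 [ 0.446 -0.061  0.021] [ 0.429 -0.073  0.014] [ 0.463 -0.046  0.023]
105 [ 0.629 -0.183  0.021] [ 0.617 -0.2    0.014] [ 0.642 -0.164  0.024]
116 [ 0.514 -0.146  0.021] [ 0.499 -0.156  0.014] [ 0.531 -0.134  0.023]
473 [ 0.422 -0.28   0.02 ] [ 0.393 -0.309  0.014] [ 0.452 -0.249  0.022]
3.9 [0.463  0.0582 0.0231]
238 [0.464 0.068 0.057] [0.456 0.066 0.042] [0.472 0.07  0.06 ]
2355 [0.573 0.    0.044] [ 0.556 -0.018  0.014] [0.589 0.011 0.046]
```

```bash
python3 -c "
import cv2,numpy as np
a=cv2.imread('pics/s1.png')[140:320,180:380]; b=cv2.imread('pics/w1.png')
cv2.imwrite('pics/s1c.png',np.vstack([cv2.resize(a,(420,378),interpolation=2),np.zeros((4,420,3),np.uint8),cv2.resize(b,(420,210))][:1]+[cv2.resize(b,(420,210))]))"
```

```text
(no output)
```

View pics/s1c.png

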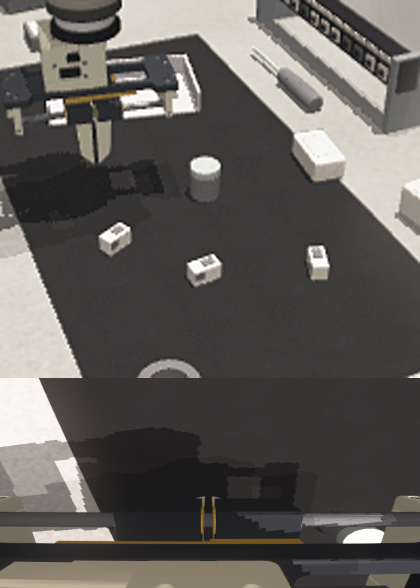

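The side view shows jack A unmoved at crop (115,238), behind the fingertips at crop (97,163), so the tips passed over it without contact. I'll check the tip height along its ray.

Run:
```python
from h import *
for z in(.002,.01,.02,.03,.04,.05): print(z,ray('side',180+97/2.1,140+163/2.1,z).round(3))
d=np.load('pics/s1.npy'); print(d[205:222:2,224:229].round(3))
c=eyes.calibration('side');M=np.array(c['world_to_cam']);print((M@[.463,.049,.009,1])[:3],(M@[.463,.049,.03,1])[:3])
s=robot.observe();print(s['tool_pos'],s['qpos'])
```

```text
0.002 [0.477 0.1   0.002]
0.01 [0.474 0.089 0.01 ]
0.02 [0.47  0.074 0.02 ]
0.03 [0.466 0.06  0.03 ]
0.04 [0.462 0.046 0.04 ]
0.05 [0.459 0.032 0.05 ]
[[0.977 0.98  0.978 0.977 0.976]
 [0.979 0.982 0.979 0.979 0.983]
 [0.983 0.985 0.984 0.983 0.984]
 [0.986 0.992 0.986 0.989 0.99 ]
 [0.987 0.992 0.991 0.991 0.99 ]
 [0.993 0.995 0.996 0.992 0.993]
 [0.993 1.066 1.07  1.064 1.065]
 [1.058 1.058 1.056 1.059 1.06 ]
 [1.051 1.052 1.052 1.05  1.052]]
[-0.14479159  0.04635975  1.01506918] [-0.14440725  0.02877177  1.00360118]
[0.46291223 0.05785007 0.02305512] [-4.00524489e-02  4.85385598e-01  1.90821236e+00 -2.63441259e-04
  7.48137834e-01  1.31640161e-01]
```

Run:
```python
from h import *
for f in('s1','side0'):
    n='side'; d=np.load(f'pics/{f}.npy'); c=eyes.calibration(n); T=np.linalg.inv(np.array(c['world_to_cam']))
    K=np.array([[c['fx'],0,c['cx']],[0,c['fy'],c['cy']],[0,0,1.]])
    jj,ii=np.meshgrid(np.arange(560.),np.arange(420.))
    a=cv2.undistortPoints(np.stack([jj,ii],-1).reshape(-1,1,2),K,np.array(c['dist_coeffs'],float)).reshape(420,560,2)
    X=np.dstack([a*d[...,None],d])@T[:3,:3].T+T[:3,3]
    ctr=(.463,.058) if f=='s1' else (.224,.4745)
    m=(d>0)&(np.hypot(X[...,0]-ctr[0],X[...,1]-ctr[1])<.12)&(X[...,2]>.015)
    q=X[m]
    for z in np.arange(.02,.34,.01):
        w=q[(q[:,2]>=z)&(q[:,2]<z+.01)]
        if len(w): print(f,z.round(2),len(w),w.min(0).round(3)[:2],w.max(0).round(3)[:2])
```

```text
s1 0.02 39 [ 0.433 -0.061] [ 0.559 -0.003]
s1 0.03 6 [ 0.557 -0.013] [ 0.561 -0.003]
s1 0.04 32 [ 0.451 -0.011] [0.572 0.051]
s1 0.05 43 [0.445 0.043] [0.479 0.053]
s1 0.06 53 [0.444 0.042] [0.478 0.066]
s1 0.07 56 [0.443 0.042] [0.479 0.052]
s1 0.08 59 [0.443 0.043] [0.479 0.061]
s1 0.09 40 [0.442 0.041] [0.48  0.053]
s1 0.1 8 [0.374 0.008] [0.542 0.072]
s1 0.11 131 [0.371 0.006] [0.542 0.071]
s1 0.12 273 [0.372 0.005] [0.541 0.079]
s1 0.13 231 [0.365 0.004] [0.547 0.073]
s1 0.14 510 [0.364 0.004] [0.56  0.106]
s1 0.15 510 [0.366 0.006] [0.561 0.109]
s1 0.16 130 [0.41  0.031] [0.476 0.082]
s1 0.17 112 [0.409 0.032] [0.476 0.075]
s1 0.18 125 [0.41  0.031] [0.474 0.068]
s1 0.19 44 [0.409 0.017] [0.474 0.085]
s1 0.2 226 [0.409 0.016] [0.489 0.101]
s1 0.21 200 [0.425 0.018] [0.499 0.083]
s1 0.22 112 [0.431 0.024] [0.492 0.059]
s1 0.23 85 [0.423 0.014] [0.497 0.057]
s1 0.24 156 [0.423 0.017] [0.502 0.064]
s1 0.25 179 [0.423 0.015] [0.501 0.07 ]
s1 0.26 148 [0.425 0.018] [0.498 0.064]
s1 0.27 158 [0.425 0.017] [0.495 0.062]
s1 0.28 157 [0.425 0.019] [0.495 0.065]
s1 0.29 168 [0.425 0.018] [0.496 0.063]
s1 0.3 126 [0.425 0.019] [0.497 0.06 ]
s1 0.31 103 [ 0.422 -0.004] [0.482 0.078]
s1 0.32 131 [ 0.425 -0.007] [0.492 0.106]
s1 0.33 174 [ 0.42  -0.013] [0.499 0.105]
side0 0.22 28 [0.19  0.419] [0.254 0.521]
side0 0.23 63 [0.187 0.413] [0.26  0.527]
side0 0.24 74 [0.186 0.408] [0.26  0.525]
side0 0.25 72 [0.186 0.406] [0.26  0.522]
side0 0.26 78 [0.186 0.408] [0.261 0.526]
side0 0.27 77 [0.186 0.408] [0.26 0.53]
side0 0.28 41 [0.175 0.404] [0.268 0.533]
side0 0.29 160 [0.156 0.378] [0.294 0.537]
side0 0.3 241 [0.155 0.378] [0.293 0.536]
side0 0.31 204 [0.152 0.371] [0.296 0.541]
side0 0.32 201 [0.152 0.372] [0.295 0.539]
side0 0.33 346 [0.153 0.37 ] [0.294 0.558]
```

The gripper is truly about 31 mm higher than the TCP reading: the fingertips are at z ≈ 0.040 with a reading of 0.023. Its horizontal position matches. I'll go back behind A and descend to a reading of about -0.007 (tips at ≈ 10 mm), watching the force.

```bash
python3 -m handwheel '[0,0,30,0,0,-6,-40,0,0,0,-6,-40,0,0,0,-6,-40,0,0,0,-6,-40,0,0,0,-3,-8,0,0,0,0,0,-30,0,0,0,0,0,0,0]'
python3 -m handwheel '[0,0,-10,0,0,0,0,-8,0,0,0,0,-6,0,0,0,0,-5,0,0,0,0,0,0,0]'
python3 f.py side s2
python3 - <<'E'
from h import *
d=np.load('pics/s2.npy'); n='side'; c=eyes.calibration(n); T=np.linalg.inv(np.array(c['world_to_cam']))
K=np.array([[c['fx'],0,c['cx']],[0,c['fy'],c['cy']],[0,0,1.]])
jj,ii=np.meshgrid(np.arange(560.),np.arange(420.))
a=cv2.undistortPoints(np.stack([jj,ii],-1).reshape(-1,1,2),K,np.array(c['dist_coeffs'],float)).reshape(420,560,2)
X=np.dstack([a*d[...,None],d])@T[:3,:3].T+T[:3,3]
q=X[(d>0)&(abs(X[...,0]-.436)<.03)&(X[...,1]>-.14)&(X[...,1]<-.09)&(X[...,2]>.004)&(X[...,2]<.06)]
for z in np.arange(.004,.04,.004):
    w=q[(q[:,2]>=z)&(q[:,2]<z+.004)]
    if len(w): print(z.round(3),len(w),w.min(0).round(3),w.max(0).round(3))
E
```

```text
time: 4.75
tool_pos: [0.4336, -0.1097, 0.0211]
tool_rot: [-3.136, -0.001, 1.397]
contact_force: [0.0, 0.2, -0.8]
opening: 0.0004
grip_force: 0.0
time: 5.25
tool_pos: [0.4358, -0.1098, -0.0063]
tool_rot: [-3.141, -0.0, 1.399]
contact_force: [-0.5, -0.9, -0.1]
opening: 0.0005
grip_force: 0.0
5.25 [ 0.4358 -0.1098 -0.0063]
157 [0.651 0.248 0.031] [0.621 0.169 0.014] [0.671 0.293 0.033]
87 [0.465 0.28  0.031] [0.445 0.211 0.015] [0.499 0.328 0.034]
363 [ 0.728 -0.012  0.031] [ 0.706 -0.048  0.014] [0.751 0.028 0.035]
65 [ 0.584 -0.012  0.043] [ 0.576 -0.028  0.015] [0.593 0.006 0.045]
92 [ 0.768 -0.145  0.041] [ 0.766 -0.167  0.014] [ 0.77  -0.132  0.045]
257 [ 0.434 -0.121  0.056] [ 0.415 -0.126  0.015] [ 0.451 -0.104  0.059]
103 [ 0.629 -0.183  0.021] [ 0.616 -0.2    0.014] [ 0.644 -0.165  0.024]
117 [ 0.514 -0.146  0.021] [ 0.499 -0.155  0.014] [ 0.531 -0.136  0.023]
478 [ 0.422 -0.281  0.02 ] [ 0.393 -0.309  0.014] [ 0.452 -0.249  0.022]
0.004 4 [ 0.445 -0.132  0.004] [ 0.457 -0.115  0.004]
0.012 8 [ 0.428 -0.123  0.012] [ 0.438 -0.119  0.016]
0.016 10 [ 0.424 -0.124  0.017] [ 0.443 -0.119  0.02 ]
0.02 20 [ 0.422 -0.126  0.02 ] [ 0.448 -0.119  0.024]
0.024 25 [ 0.418 -0.125  0.024] [ 0.45  -0.119  0.028]
0.028 26 [ 0.417 -0.126  0.029] [ 0.449 -0.113  0.032]
0.032 17 [ 0.418 -0.125  0.032] [ 0.45  -0.118  0.036]
0.036 26 [ 0.418 -0.125  0.036] [ 0.45  -0.104  0.04 ]
```

Tips at ≈ 11 mm, and they taper (about 26 mm wide at jack-top height). I'll lower 3 mm and push A.

```bash
python3 -m handwheel '[0,0,-3,0,0,1,8,0,0,0,1,8,0,0,0,1,6,0,0,0,1,6,0,0,0,2,8,0,0,0,2,8,0,0,0,2,10,0,0,0]'
python3 -m handwheel '[2,12,0,0,0,2,12,0,0,0,2,12,0,0,0,2,12,0,0,0,2,10,0,0,0,1,6,0,0,0,0,0,0,0,0]'
python3 f.py side s3; python3 f.py wrist w3;python3 f.py scene c3
python3 -c "
import cv2,numpy as np
a=cv2.imread('pics/s3.png')[160:300,180:340]; b=cv2.imread('pics/w3.png')[:300]; c=cv2.imread('pics/c3.png')[150:260,210:400]
cv2.imwrite('pics/v3.png',np.vstack([np.hstack([cv2.resize(a,(400,300),interpolation=2),cv2.resize(c,(400,300),interpolation=2)]),cv2.resize(b,(800,280))]))"
```

```text
time: 6.1
tool_pos: [0.4462, -0.0555, -0.0088]
tool_rot: [3.141, 0.0, 1.399]
contact_force: [-0.6, -0.4, -0.3]
opening: 0.0008
grip_force: 0.0
time: 6.8
tool_pos: [0.4571, 0.0086, -0.0089]
tool_rot: [3.141, -0.0, 1.4]
contact_force: [-0.8, -0.5, 0.3]
opening: 0.0003
grip_force: 0.0
6.8 [ 0.4571  0.0086 -0.0089]
208 [0.641 0.262 0.03 ] [0.589 0.169 0.014] [0.67  0.302 0.033]
29 [0.455 0.255 0.031] [0.445 0.212 0.02 ] [0.465 0.299 0.034]
359 [ 0.729 -0.011  0.032] [ 0.706 -0.047  0.014] [0.752 0.028 0.035]
235 [ 0.575 -0.012  0.043] [ 0.557 -0.029  0.014] [0.593 0.008 0.045]
241 [ 0.454 -0.003  0.057] [ 0.436 -0.009  0.014] [0.487 0.032 0.06 ]
92 [ 0.768 -0.146  0.042] [ 0.765 -0.172  0.014] [ 0.77  -0.133  0.045]
106 [ 0.629 -0.184  0.021] [ 0.615 -0.2    0.014] [ 0.643 -0.164  0.024]
119 [ 0.514 -0.146  0.021] [ 0.499 -0.156  0.014] [ 0.532 -0.136  0.025]
476 [ 0.422 -0.281  0.02 ] [ 0.392 -0.309  0.014] [ 0.452 -0.249  0.023]
6.85 [ 0.457   0.0081 -0.0089]
2812 [0.458 0.017 0.043] [0.45  0.016 0.014] [0.488 0.039 0.046]
2719 [0.563 0.003 0.042] [ 0.556 -0.016  0.014] [0.582 0.011 0.045]
290 [0.456 0.004 0.057] [ 0.452 -0.002  0.049] [0.459 0.011 0.058]
6.9 [ 0.457   0.0078 -0.0089]
121 [ 0.427 -0.276  0.02 ] [ 0.393 -0.305  0.014] [ 0.455 -0.246  0.023]
116 [0.46  0.021 0.056] [ 0.44  -0.002  0.014] [0.491 0.042 0.059]
52 [ 0.52  -0.142  0.022] [ 0.502 -0.15   0.014] [ 0.536 -0.132  0.025]
660 [0.581 0.268 0.032] [0.446 0.176 0.014] [0.675 0.33  0.035]
185 [ 0.579 -0.004  0.044] [ 0.559 -0.022  0.014] [0.596 0.014 0.046]
69 [ 0.633 -0.179  0.022] [ 0.619 -0.196  0.014] [ 0.645 -0.161  0.024]
504 [ 0.734 -0.005  0.032] [ 0.707 -0.044  0.014] [0.757 0.048 0.036]
```

View pics/v3.png

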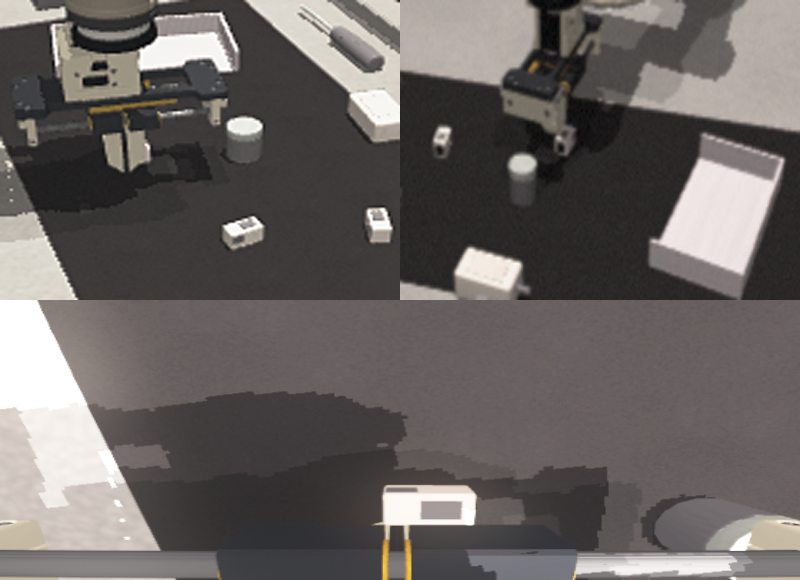

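Jack A is now against the fingers, long side on (wrist view (430,505)), with its centre ≈ (0.471, 0.029), about 12 mm to the +x side of the tip. I'll back off, recentre and carry on.

```bash
python3 -m handwheel '[-1,-5,0,0,0,13,0,0,0,0,1,6,0,0,0,2,10,0,0,0,2,12,0,0,0,2,12,0,0,0,2,12,0,0,0,2,12,0,0,0]'
python3 -m handwheel '[2,12,0,0,0,2,10,0,0,0,2,10,0,0,0,2,8,0,0,0,0,0,0,0,0]'
cat > g.py <<'E'
# wrist: bright jack blob(s) with height 14..26mm, ahead of finger
from h import *
import sys
s=robot.observe(); p,d=snap('wrist',sys.argv[1]); c=eyes.calibration('wrist'); T=np.linalg.inv(np.array(c['world_to_cam']))
K=np.array([[c['fx'],0,c['cx']],[0,c['fy'],c['cy']],[0,0,1.]])
jj,ii=np.meshgrid(np.arange(560.),np.arange(420.))
a=cv2.undistortPoints(np.stack([jj,ii],-1).reshape(-1,1,2),K,np.array(c['dist_coeffs'],float)).reshape(420,560,2)
X=np.dstack([a*d[...,None],d])@T[:3,:3].T+T[:3,3]
print(round(s['time'],2),np.round(s['tool_pos'],4),'F',np.round(s['contact_force'],1))
m=(d>0)&(X[...,2]>.0185)&(X[...,2]<.0255)&(X[...,0]<.69); N,L,S,_=cv2.connectedComponentsWithStats(m.astype(np.uint8))
for k in range(1,N):
    if S[k,4]>80:
        q=X[L==k][:,:2].astype(np.float32); (cx,cy),wh,an=cv2.minAreaRect(q*1000); print(S[k,4],S[k,:4],'ctr',round(cx),round(cy),np.round(wh),round(an), 'rgb',p[L==k].mean().round())
E
python3 g.py w4
```

```text
time: 7.75
tool_pos: [0.4799, 0.0682, -0.0089]
tool_rot: [-3.142, 0.0, 1.4]
contact_force: [-0.6, -0.1, 0.2]
opening: 0.0005
grip_force: 0.0
time: 8.25
tool_pos: [0.4883, 0.1078, -0.0089]
tool_rot: [3.141, -0.0, 1.4]
contact_force: [-0.2, 0.3, 0.0]
opening: 0.0004
grip_force: 0.0
8.25 [ 0.4883  0.1078 -0.0089] F [-0.2  0.3  0. ]
349 [133   0  15  52] ctr 450 225 [20.  4.] 68 rgb 89.0
2327 [238 205  67  46] ctr 488 127 [22. 33.] 79 rgb 92.0
419 [421 394  63  23] ctr 572 2 [36. 16.] 13 rgb 35.0
```

A is centred at (0.488, 0.127). Push it into the pan.

```bash
python3 -m handwheel '[1,10,0,0,0,2,14,0,0,0,2,14,0,0,0,2,14,0,0,0,2,14,0,0,0,2,12,0,0,0,2,12,0,0,0,0,0,0,0,0]'
python3 g.py w5
```

```text
time: 9.1
tool_pos: [0.5013, 0.1984, -0.0089]
tool_rot: [3.141, -0.0, 1.4]
contact_force: [0.6, -0.9, -0.7]
opening: -0.0
grip_force: 0.0
9.1 [ 0.5013  0.1984 -0.0089] F [ 0.6 -0.9 -0.7]
3669 [154   0 406 249] ctr 529 294 [205.  93.] 20 rgb 82.0
2380 [239 204  66  47] ctr 501 218 [22. 32.] 79 rgb 100.0
```

```bash
python3 -m handwheel '[2,10,0,0,0,2,12,0,0,0,1,6,0,0,0,0,0,0,0,0,-3,-20,0,0,0,-4,-25,10,0,0,0,-15,40,0.04,0,0,-20,30,0.04,0]'
python3 -m handwheel '[2,-40,0,0.04,0,2,-40,0,0.05,0,3,-40,0,0,0,3,-40,0,0,0,3,-40,0,0,0,3,-40,0,0,0,3,-40,0,0,0,2,-20,0,0,0]'
python3 -m handwheel '[0,-13,0,0,0,0,0,0,0,0]'
python3 g.py w6; python3 f.py scene c6
```

```text
time: 9.95
tool_pos: [0.4987, 0.1442, 0.0723]
tool_rot: [-3.141, 0.0, 1.48]
contact_force: [1.3, -0.8, -0.4]
opening: 0.0002
grip_force: 0.0
time: 10.75
tool_pos: [0.5199, -0.1585, 0.0712]
tool_rot: [3.141, 0.001, 1.566]
contact_force: [-0.3, 0.9, -0.3]
opening: 0.0006
grip_force: 0.0
time: 10.95
tool_pos: [0.5197, -0.1693, 0.071]
tool_rot: [-3.142, 0.0, 1.567]
contact_force: [0.7, 0.5, -0.1]
opening: 0.0003
grip_force: 0.0
10.95 [ 0.5197 -0.1693  0.071 ] F [ 0.7  0.5 -0.1]
1077 [250 169  45  28] ctr 515 -141 [32. 19.] 5 rgb 163.0
1006 [401 207  41  45] ctr 629 -178 [32. 19.] 68 rgb 234.0
272 [132 308  25  18] ctr 407 -256 [26. 11.] 27 rgb 189.0
11.0 [ 0.5196 -0.1681  0.071 ]
126 [ 0.427 -0.275  0.02 ] [ 0.394 -0.306  0.014] [ 0.456 -0.246  0.023]
51 [ 0.52  -0.141  0.022] [ 0.499 -0.151  0.014] [ 0.537 -0.132  0.024]
663 [0.578 0.271 0.032] [0.447 0.176 0.014] [0.673 0.331 0.036]
183 [ 0.579 -0.004  0.044] [ 0.56  -0.022  0.014] [0.598 0.013 0.046]
57 [0.511 0.25  0.022] [0.493 0.24  0.014] [0.525 0.261 0.024]
71 [ 0.633 -0.179  0.022] [ 0.62  -0.197  0.014] [ 0.647 -0.161  0.025]
508 [ 0.734 -0.005  0.033] [ 0.709 -0.044  0.014] [0.757 0.048 0.037]
```

A is in the pan at ≈ (0.506, 0.246), about 45 mm deep. B is at (0.515, -0.141). I'll descend behind it and push along +y.

```bash
python3 -m handwheel '[-5,-25,0,0,0,0,0,-35,0,0,0,0,-30,0,0,0,0,-15,0,0,0,0,0,0,0,0,10,0,0,0,0,8,0,0,0,0,8,0,0,0]'
python3 -m handwheel '[0,8,0,0,0,0,10,0,0,0,0,12,0,0,0,0,12,0,0,0,0,12,0,0,0,0,10,0,0,0,0,6,0,0,0,0,0,0,0,0]'
python3 g.py w7
```

```text
time: 11.85
tool_pos: [0.5156, -0.1661, -0.0077]
tool_rot: [3.14, 0.001, 1.57]
contact_force: [-0.0, -1.1, 0.3]
opening: 0.0007
grip_force: 0.0
time: 12.65
tool_pos: [0.5149, -0.0962, -0.0089]
tool_rot: [-3.141, -0.0, 1.57]
contact_force: [-0.4, 0.2, -0.3]
opening: 0.0001
grip_force: 0.0
12.65 [ 0.5149 -0.0962 -0.0089] F [-0.4  0.2 -0.3]
355 [373  45  35  75] ctr 563 -12 [11. 32.] 15 rgb 142.0
2325 [247 205  66  46] ctr 515 -77 [22. 32.] 89 rgb 208.0
676 [446 393  44  23] ctr 627 -186 [20. 19.] 69 rgb 246.0
```

```bash
python3 -m handwheel '[0,10,0,0,0,0,14,0,0,0,0,14,0,0,0,0,14,0,0,0,0,14,0,0,0,0,12,0,0,0,0,8,0,0,0,0,0,0,0,0]'
python3 g.py w8
```

```text
time: 13.5
tool_pos: [0.5149, -0.0099, -0.0089]
tool_rot: [-3.142, -0.0, 1.57]
contact_force: [0.5, 0.1, 0.2]
opening: 0.0004
grip_force: 0.0
13.5 [ 0.5149 -0.0099 -0.0089] F [0.5 0.1 0.2]
2248 [246 204  66  37] ctr 515 11 [18. 32.] 89 rgb 237.0
243 [369 224  50  16] ctr 571 7 [24.  5.] 13 rgb 142.0
83 [270 242  16   9] ctr 514 -1 [2. 8.] 89 rgb 142.0
```

```bash
python3 -m handwheel '[0,10,0,0,0,0,12,0,0,0,1,12,0,-0.04,0,2,12,0,-0.04,0,2,12,0,-0.04,0,3,12,0,-0.05,0,3,12,0,0,0,2,8,0,0,0]'
python3 -m handwheel '[2,10,0,0,0,1,6,0,0,0,0,0,0,0,0]'
python3 g.py w9
```

```text
time: 14.35
tool_pos: [0.5281, 0.0801, -0.0089]
tool_rot: [3.142, -0.0, 1.401]
contact_force: [0.1, 0.0, 0.6]
opening: 0.0006
grip_force: 0.1
time: 14.65
tool_pos: [0.5311, 0.0956, -0.0089]
tool_rot: [3.141, -0.0, 1.4]
contact_force: [-1.0, -0.3, 0.7]
opening: 0.0006
grip_force: 0.0
14.65 [ 0.5311  0.0956 -0.0089] F [-1.  -0.3  0.7]
465 [28  0 19 42] ctr 449 223 [17.  5.] 68 rgb 80.0
674 [497   0  24  63] ctr 646 185 [25.  5.] 86 rgb 69.0
2311 [245 205  66  47] ctr 534 114 [22. 32.] 80 rgb 92.0
```

```bash
python3 -m handwheel '[2,10,0,0,0,3,14,0,0,0,3,14,0,0,0,3,14,0,0,0,3,14,0,0,0,3,14,0,0,0,2,12,0,0,0,2,10,0,0,0]'
python3 -m handwheel '[2,10,0,0,0,1,6,0,0,0,0,0,0,0,0]'
python3 g.py w10
```

```text
time: 15.5
tool_pos: [0.5521, 0.1981, -0.0089]
tool_rot: [3.142, 0.0, 1.399]
contact_force: [-0.5, -0.8, -0.1]
opening: 0.0003
grip_force: 0.1
time: 15.8
tool_pos: [0.5551, 0.2136, -0.0089]
tool_rot: [3.141, -0.0, 1.4]
contact_force: [-0.3, -0.5, 0.4]
opening: 0.0002
grip_force: 0.0
15.8 [ 0.5551  0.2136 -0.0089] F [-0.3 -0.5  0.4]
2097 [ 41  63  49 206] ctr 461 277 [100.  20.] 66 rgb 74.0
2730 [ 91  65 418 204] ctr 593 288 [ 80. 204.] 52 rgb 75.0
2357 [137 198  68  37] ctr 507 247 [18. 32.] 80 rgb 107.0
2313 [245 205  66  46] ctr 558 232 [22. 32.] 79 rgb 101.0
90 [452 297  11  13] ctr 644 176 [7. 2.] 73 rgb 62.0
```

B is in at (0.558, 0.232), about 43 mm deep. C's long axis is at about 1.19 rad. I'll push it end-on along that heading to x ≈ 0.648, then turn straight between the jar and the adapter.

```bash
python3 -m handwheel '[-3,-20,0,0,0,-4,-25,10,0,0,-3,-15,40,-0.03,0,0,-20,30,-0.03,0,8,-40,0,-0.05,0,8,-40,0,-0.05,0,8,-40,0,-0.05,0,8,-40,0,0,0]'
python3 -m handwheel '[8,-40,0,0,0,8,-40,0,0,0,8,-40,0,0,0,8,-40,0,0,0,6,-25,0,0,0,3,-14,0,0,0,0,0,0,0,0]'
python3 g.py w11; python3 f.py scene c11
```

```text
time: 16.65
tool_pos: [0.5768, -0.0293, 0.0714]
tool_rot: [3.141, 0.0, 1.187]
contact_force: [0.7, 1.0, -0.2]
opening: 0.0008
grip_force: 0.0
time: 17.35
tool_pos: [0.6176, -0.228, 0.0708]
tool_rot: [3.142, 0.0, 1.186]
contact_force: [0.0, 0.5, 0.7]
opening: 0.0004
grip_force: 0.0
17.35 [ 0.6176 -0.228   0.0708] F [0.  0.5 0.7]
1138 [256 129  27  45] ctr 630 -179 [31. 18.] 69 rgb 151.0
328 [ 61 317  50  13] ctr 430 -252 [10. 43.] 74 rgb 100.0
17.4 [ 0.6175 -0.2262  0.0708]
123 [ 0.427 -0.274  0.02 ] [ 0.393 -0.306  0.014] [ 0.457 -0.245  0.023]
662 [0.578 0.269 0.032] [0.446 0.176 0.014] [0.675 0.331 0.036]
179 [ 0.579 -0.004  0.044] [ 0.56  -0.022  0.015] [0.597 0.014 0.047]
58 [0.512 0.249 0.022] [0.493 0.24  0.014] [0.526 0.261 0.024]
70 [ 0.634 -0.179  0.022] [ 0.619 -0.196  0.014] [ 0.646 -0.162  0.025]
69 [0.56  0.237 0.022] [0.542 0.225 0.015] [0.579 0.248 0.025]
501 [ 0.734 -0.005  0.032] [ 0.709 -0.045  0.014] [0.758 0.047 0.035]
```

```bash
python3 -m handwheel '[-5,0,-35,0,0,0,0,-30,0,0,0,0,-15,0,0,0,0,0,0,0,3,8,0,0,0,3,8,0,0,0,3,8,0,0,0,3,7,0,0,0]'
python3 -m handwheel '[3,8,0,0,0,4,10,0,0,0,4,10,0,0,0,2,5,0,0,0,0,0,0,0,0]'
python3 g.py w12
```

```text
time: 18.25
tool_pos: [0.6259, -0.1943, -0.0077]
tool_rot: [3.14, 0.0, 1.189]
contact_force: [-0.4, 0.3, 0.9]
opening: 0.0004
grip_force: 0.2
time: 18.75
tool_pos: [0.6383, -0.1611, -0.009]
tool_rot: [-3.141, -0.0, 1.19]
contact_force: [-0.4, -0.1, 0.2]
opening: 0.0003
grip_force: 0.0
18.75 [ 0.6383 -0.1611 -0.009 ] F [-0.4 -0.1  0.2]
715 [ 0  0 53 51] ctr 580 -22 [29.  9.] 20 rgb 60.0
2435 [257 177  38  74] ctr 646 -137 [35. 18.] 67 rgb 152.0
```

```bash
python3 -m handwheel '[3,9,0,0.06,0,3,9,0,0.06,0,2,10,0,0.06,0,2,10,0,0.06,0,1,10,0,0.06,0,0,10,0,0.06,0,0,6,0,0,0,0,0,0,0,0]'
python3 g.py w13
```

```text
time: 19.6
tool_pos: [0.6489, -0.0978, -0.0089]
tool_rot: [-3.141, -0.0, 1.548]
contact_force: [0.6, -0.7, 0.9]
opening: 0.0005
grip_force: 0.0
19.6 [ 0.6489 -0.0978 -0.0089] F [ 0.6 -0.7  0.9]
467 [119  43  31  77] ctr 588 -11 [32. 11.] 79 rgb 42.0
2424 [257 177  38  74] ctr 648 -72 [35. 19.] 88 rgb 97.0
```

```bash
python3 -m handwheel '[0,10,0,0,0,0,12,0,0,0,0,13,0,0,0,0,13,0,0,0,0,13,0,0,0,0,12,0,0,0,0,8,0,0,0,0,0,0,0,0]'
python3 g.py w14
```

```text
time: 20.45
tool_pos: [0.649, -0.0156, -0.0089]
tool_rot: [3.142, -0.0, 1.55]
contact_force: [0.5, 0.2, 0.3]
opening: 0.0007
grip_force: 0.0
20.45 [ 0.649  -0.0156 -0.0089] F [0.5 0.2 0.3]
2332 [257 176  37  65] ctr 647 12 [32. 18.] 89 rgb 147.0
376 [109 216  60  36] ctr 582 4 [ 9. 30.] 58 rgb 57.0
84 [270 242  16   9] ctr 648 -6 [2. 8.] 89 rgb 64.0
```

```bash
python3 -m handwheel '[0,10,0,0.04,0,-1,10,0,0.05,0,-1,10,0,0.05,0,-2,10,0,0.05,0,-2,10,0,0.04,0,-2,10,0,0,0,-2,8,0,0,0,0,0,0,0,0]'
python3 g.py w15
```

```text
time: 21.3
tool_pos: [0.6386, 0.0521, -0.0089]
tool_rot: [-3.141, -0.0, 1.78]
contact_force: [-0.2, 0.5, -0.3]
opening: 0.0001
grip_force: 0.0
21.3 [ 0.6386  0.0521 -0.0089] F [-0.2  0.5 -0.3]
2406 [257 177  37  74] ctr 631 77 [18. 35.] 11 rgb 146.0
267 [117 308  40  14] ctr 571 8 [21.  5.] 13 rgb 59.0
```

```bash
python3 -m handwheel '[-2,10,0,0,0,-3,13,0,0,0,-3,13,0,0,0,-3,13,0,0,0,-3,13,0,0,0,-2,10,0,0,0,-1,6,0,0,0,0,0,0,0,0]'
python3 g.py w16
```

```text
time: 22.15
tool_pos: [0.6218, 0.1299, -0.0089]
tool_rot: [3.141, -0.0, 1.78]
contact_force: [-0.4, -0.3, 0.1]
opening: 0.0004
grip_force: 0.0
22.15 [ 0.6218  0.1299 -0.0089] F [-0.4 -0.3  0.1]
2808 [141   0  84  49] ctr 558 233 [19. 33.] 81 rgb 202.0
925 [342   0 102 192] ctr 653 217 [90.  1.] 78 rgb 87.0
2440 [256 176  38  75] ctr 614 155 [19. 36.] 11 rgb 95.0
```

```bash
python3 -m handwheel '[-2,10,0,0,0,-2,12,0,0,0,-2,12,0,0,0,-2,12,0,0,0,-2,12,0,0,0,-2,10,0,0,0,-1,4,0,0,0,0,0,0,0,0]'
python3 g.py w17
```

```text
time: 23.0
tool_pos: [0.6088, 0.2016, -0.0089]
tool_rot: [3.142, 0.0, 1.78]
contact_force: [0.4, -0.9, 0.2]
opening: 0.0007
grip_force: 0.0
23.0 [ 0.6088  0.2016 -0.0089] F [ 0.4 -0.9  0.2]
1719 [166   0 279 242] ctr 612 288 [ 54. 145.] 54 rgb 84.0
2822 [ 47 102  76  62] ctr 507 246 [19. 33.] 80 rgb 175.0
2541 [152 153  75  57] ctr 558 233 [19. 33.] 81 rgb 115.0
2425 [255 176  38  75] ctr 601 227 [18. 36.] 12 rgb 101.0
```

C is at (0.601, 0.227). I'll back straight out, lift and verify.

```bash
python3 -m handwheel '[2,-10,0,0,0,4,-20,0,0,0,6,-30,0,0,0,3,-15,20,0,0,0,0,40,0,0,0,0,50,0,0,-10,-30,50,0,0,0,0,0,0,0]'
python3 g.py w18; python3 f.py side s18; python3 f.py scene c18
python3 - <<'E'
import cv2,numpy as np
from h import *
s=cv2.imread('pics/w18.png'); t=topdown('wrist',s,.002,.40,.72,.12,.36,1400)
cv2.imwrite('pics/v18.png',np.hstack([t,cv2.resize(cv2.imread('pics/s18.png')[120:345,160:460],(400,448),interpolation=2)])); print(t.shape)
# floor-level mouth edge: brightness step along lines of const x
g=t.mean(2)
E
```

```text
time: 23.85
tool_pos: [0.6188, 0.097, 0.1506]
tool_rot: [3.13, 0.003, 1.776]
contact_force: [0.7, -0.6, -0.1]
opening: 0.0006
grip_force: 0.0
23.85 [0.6188 0.097  0.1506] F [ 0.7 -0.6 -0.1]
131 [110   0  13  26] ctr 449 228 [23.  4.] 70 rgb 87.0
448 [164   0  40  20] ctr 505 242 [34. 15.] 11 rgb 202.0
547 [222  15  38  33] ctr 556 235 [18. 32.] 79 rgb 216.0
450 [277  30  20  39] ctr 598 229 [17. 31.] 12 rgb 215.0
23.9 [0.6174 0.0981 0.1472]
477 [0.567 0.281 0.03 ] [0.445 0.171 0.014] [0.671 0.327 0.033]
49 [0.6   0.223 0.021] [0.589 0.208 0.015] [0.611 0.244 0.024]
57 [0.557 0.23  0.021] [0.54  0.22  0.015] [0.573 0.243 0.024]
59 [0.506 0.242 0.021] [0.491 0.232 0.014] [0.523 0.256 0.024]
362 [ 0.728 -0.012  0.031] [ 0.706 -0.048  0.014] [0.752 0.027 0.035]
231 [ 0.575 -0.011  0.043] [ 0.557 -0.029  0.014] [0.593 0.009 0.046]
90 [ 0.768 -0.146  0.041] [ 0.765 -0.174  0.015] [ 0.77  -0.133  0.045]
476 [ 0.422 -0.281  0.02 ] [ 0.393 -0.31   0.014] [ 0.453 -0.249  0.023]
23.95 [0.6161 0.0988 0.1446]
126 [ 0.427 -0.275  0.02 ] [ 0.393 -0.306  0.014] [ 0.455 -0.246  0.023]
660 [0.578 0.268 0.032] [0.445 0.176 0.014] [0.675 0.331 0.036]
183 [ 0.578 -0.004  0.044] [ 0.56  -0.023  0.014] [0.597 0.013 0.048]
57 [0.511 0.249 0.022] [0.492 0.24  0.014] [0.528 0.261 0.025]
69 [0.561 0.236 0.022] [0.542 0.225 0.014] [0.577 0.248 0.026]
79 [0.604 0.231 0.022] [0.593 0.215 0.014] [0.616 0.247 0.024]
504 [ 0.734 -0.004  0.032] [ 0.708 -0.044  0.014] [0.757 0.048 0.035]Traceback (most recent call last):
  File "<stdin>", line 4, in <module>
    return _nx.concatenate(arrs, 1, dtype=dtype, casting=casting)
           ~~~~~~~~~~~~~~~^^^^^^^^^^^^^^^^^^^^^^^^^^^^^^^^^^^^^^^
ValueError: all the input array dimensions except for the concatenation axis must match exactly, but along dimension 0, the array at index 0 has size 447 and the array at index 1 has size 448
```

```bash
python3 -c "
import cv2
cv2.imwrite('pics/v18.png',cv2.resize(cv2.imread('pics/s18.png')[140:300,180:400],(770,560),interpolation=2))"
```

```text
(no output)
```

View pics/v18.png

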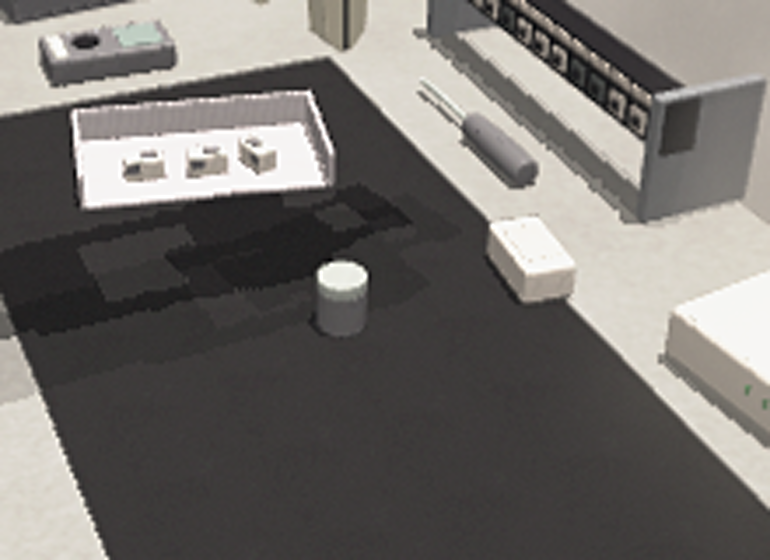

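All three jacks sit mid-floor in the pan at (143,165), (207,160) and (258,152). The jar at (340,298) and the other objects look undisturbed.

```bash
python3 -c "
from cell import robot
print(robot.hand_in())"
```

```text
the job is handed in; nothing more can be done
None
```

I swept all three jacks into the pan, about 45 mm in from its open side, left the jar and everything else where it stood, and handed the job in; no verdict came back.

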